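Feed a specimen under the stop screw and set its running clearance

ROBOT

A 6-joint arm with a two-finger parallel gripper is mounted at the origin on a cart in front of the work surface, level with it; the furniture and walls round the work are solid. World frame = base frame: x ahead of the robot, y to its left, z up, the work surface at z = 0. Lengths are in m, angles in rad, forces in N, time in s.
With the tool pointing down it reaches from about 0.275 to 0.825 m from the base axis. Payload 4.9 kg.
Tool frame: the origin (TCP) lies midway between the tips of the shut fingers; the grasp point (between the pads) lies 19 mm behind it (bot.grip_depth is the distance from the TCP to the grasp point, in m); y points along the fingers, x is the direction in which the jaws open and shut, and the axes are right-handed (so a half turn about y gives the same grasp; the last joint's range is limited). The gripper opens to 85 mm and grips with 20 to 120 N. Pads are 22 mm wide; open, the fingers measure 114 mm over their backs; the gripper's body (76 mm by 85 mm) begins 54 mm behind the grasp point. The pads swing forward as they close: fully open they stand 13 mm farther back than shut.
Start: joints at [-1.298, 0.326, -0.193, 1.052, 0, 1.437], TCP at [0.218, -0.505, 0.231] pointing down, gripper open.
Joint ranges: [-2.65, 2.65], [-0.97, 1.79], [-1.3, 1.35], [-1.93, 2.1], [-1.47, 1.37], [-3.14, 3.14]. Speed limits (rad/s): [2.57, 2.57, 3.14, 3.14, 3.14, 3.14].

INTERFACE

Orientations are given as a unit quaternion [w, x, y, z].
In Python, from cell import bot gives the robot as it stands. Calls block until the motion is done:
- bot.move_pose(position, orientation): joint-space move of the TCP to a pose.
- bot.move_linear(position, speed=0.15, rotation=None, until_force=None): straight line of the TCP; rotation=None keeps the orientation; speed is the mean speed in m/s. With until_force (N) it stops when the force on the tool has changed by that much, and returns True; else False.
- bot.goto_joints(angles): joint-space move.
- bot.set_gripper(opening, grasp_force=None): opening from 0.0 (shut) to 1.0 (fully open); grasp_force is the grip in N (None keeps the last); returns when the fingers have stopped.
- bot.wait(seconds).
- bot.solve_ik(position, orientation): joint angles nearest the present ones, or None.
- bot.camera(name): name is "side" or "top" or "wrist"; returns the picture (420x560x3 uint8, red, green, blue); there is no depth.
- bot.calibration(name): a dict with "mtx" (3x3 intrinsics, pixels), "extrinsics" (4x4, takes a point from world to camera coordinates); the wrist camera has in their place "hand_eye" (4x4, takes a point from camera to tool coordinates, whose origin is the TCP and whose axes are the tool frame's). Camera axes: x right, y down, z forward; pixel columns grow to the right and rows downward; lengths in m; the calibration is good to about 2 mm. A picture is of the moment at which its call begins: read the wrist's pose just before it. calibration takes no time and is no camera call.
A pose or a line that the arm cannot do raises bot.PlanningError and nothing moves.
- bot.close_job(): hands the job in, once; it reports no verdict.
Trained networks look in the newest picture that a camera, given by its name, has taken for a name from the list of things; names that differ only in an ending like _2 or _b are one class to them, and where a whole thing is asked for, a point or a joint stands for the part that bears it (a point fixed in the world has none). Each returns a list of dicts, best first, with "confidence" (0 to 1); they miss things now and then, are a little off and sometimes report something else, mostly with a low value. They report only what shows in the picture. A call takes as long as a camera call. They do not tell look-alikes from the thing itself.
- bot.search_frame(camera, thing): "bbox" ([left, top, width, height] in pixels, round what is visible of it).
Readings, each from a call of its own:
- bot.read_clock(): time.
- bot.read_joint_positions(): joint angles.
- bot.read_joint_vel(): joint speeds.
- bot.read_joint_efforts(): joint torques, N m.
- bot.read_position(): TCP position.
- bot.read_tool_rot(): TCP orientation.
- bot.read_ft_force(): force on the tool from outside, world axes, zero at the start.
- bot.read_moment(): the same for the moment, N m.
- bot.read_gripper_width(): opening from 0.0 (shut) to 1.0 (fully open).
Only numpy, scipy, OpenCV 4.12 (cv2) and the standard library are available. Lean on these libraries where they do the work, as an engineer would, in place of code of your own. Each camera call takes 0.05 s, during which the arm holds its last target. There are 200 camera calls.

TASK

On the small aluminium feed fixture, swing the blue sprung lever by its black-knobbed handle towards the brass thumbscrew as far as its stop, so that it pushes the cream specimen under the screw, and let the lever spring all the way back. Then turn the brass thumbscrew clockwise (seen from above) until it seats, back it off a quarter turn, and finish still gripping the screw at that setting: do not let go. Leave the small things around the fixture where they are.

Things in the scene. Friction and masses are not known exactly. Their poses are not given: they have to be found in the camera images.
- feed_fixture: the fixture, bolted to the table (does not move): aluminium plate 94 x 100 x 8 mm that spans x -34..60, y -34..66 mm in its own frame. Origin on the table straight under the thumbscrew's axis, z up, -x towards the robot (yaw up to 0.3 rad either way). On the plate a channel runs along y between two rails 6 mm high; over the origin stands a grey bridge, 58 mm along x, 24 mm along y, its top at z = 54 mm, with a steel collar (20 mm across) to z = 59 mm
- nest (a point): point on the channel floor (8 mm above the table) under the screw's axis: the middle of the specimen's place when fully advanced
- lever_pivot (a point): vertical axis of the lever, at fixture (48, 19, 37) mm, mid-height of the lever bar. The blue bar is 8 x 8 mm, z = 33 to 41 mm, and runs from the pivot towards the robot over the channel; a pin under it drives a dark steel pusher block (30 x 10 x 12 mm) along the channel, which pushes the specimen and comes back with the lever, leaving the specimen behind
- advance_lever (a joint): lever angle in rad: 0 at rest, 0.70 at its hard stop; turns counter-clockwise seen from above (the handle sweeps from the fixture's left, +y, to the right). A spring pulls it back to 0: about 1.5 N at the handle at rest, 4.5 N at the stop.
- lever_handle (a point): upright post on the lever's end, 106 mm from the pivot: steel, 12 mm thick, with a black knob 18 mm across at its upper end. Origin on the post's axis at the top face of the bar (z = 41 mm); the post stands to z = 75 mm, knob between z = 61 and 75 mm. Own -x points from the pivot outwards along the bar. At rest it lies at about fixture (-33, 87) mm, at the stop at (-58, 19) mm
- thumbscrew (a joint): screw angle in rad: 0 = seated (hard stop, shoulder on collar), grows counter-clockwise seen from above as it is backed off (1.57 = a quarter turn), 3.0 at most. It stays where it is left (friction about 0.06 N m) and rises 3 mm a turn. It starts between 0.6 and 1.25
- thumb_blade (a point): the brass screw's flat wing: 34 mm long (own x), 9 mm thick (own y), 26 mm tall; origin on the screw's axis at the wing's underside, about z = 67 mm, top at about 93 mm. Its x axis is along the fixture's x when the screw angle is 0 and turns with the screw; a white stripe marks the +x end
- specimen: cream resin cylinder, 30 mm diameter, 22 mm tall, loose in the channel; origin at the centre of its underside. Starts 28 to 37 mm to the left (+y) of the nest, in front of the pusher; an end stop 1.5 mm beyond keeps it from overrunning
- level: bystander: round level with green face, 48 mm across, 15 mm high, origin under its centre
- feeler_gauge: bystander: steel feeler gauge, 16 x 95 x 12 mm, long along own y, origin under its centre
- test_block: bystander: round steel test block, 64 mm across, 13 mm high, origin under its centre
Mind the look-alikes: they are no part of the job. There is more than one size of the specimen; the one meant has the size given above. There is more than one size of the feed_fixture; the job needs the smaller.

How it is judged:
On the way, in this order (a step that is already met when the one before it is completed fails the run):
1. the lever is swung to its stop and the specimen is under the screw (value of joint advance_lever above 0.65 rad and horizontal distance between specimen and nest below 0.005 m), for 0.1 s.
2. the lever is released and has sprung back to rest (value of joint advance_lever below 0.06 rad and contact force between the fingers and advance_lever below 0.2 N), for 0.2 s.
3. the thumbscrew is turned clockwise until it seats (value of joint thumbscrew below 0.08 rad), for 0.2 s.
At the end, for the whole second after the job is handed in: The thumbscrew stands a quarter turn (1.57 rad, within 0.22) back from its seat, still, and the fingers hold its wing (over 2 N); the lever is back at rest (below 0.06 rad) and the specimen stands upright within 5 mm of its place under the screw (value of joint thumbscrew between 1.35 and 1.79 rad and velocity of joint thumbscrew between -0.1 and 0.1 rad/s and contact force between the fingers and thumbscrew above 2 N and value of joint advance_lever below 0.06 rad and horizontal distance between specimen and nest below 0.005 m and angle between specimen's own z axis and vertical below 0.1 rad); the arm keeps its last pose, push and grip.
It fails at once if the green-faced bullseye level is shifted more than 15 mm (distance of level from where it was at the start of the episode above 0.015 m).
It fails at once if the feeler gauge is shifted more than 15 mm (distance of feeler_gauge from where it was at the start of the episode above 0.015 m).
It fails at once if the round steel test block is shifted more than 15 mm (distance of test_block from where it was at the start of the episode above 0.015 m).
It also fails if it takes over 58 s, if anything falls off the work surface, if the arm or the gripper's body presses on something with over 40 N, if the wrist force passes 120 N, or if a joint passes its speed limit or range.

## Working session

There is one attempt and no reset: what is moved stays moved. The work goes in short steps, each a Python script; the robot and the scene stay as the last script left them, time stands still between calls to the robot, and variables do not carry over. Pictures are saved under pics/ and viewed, about 8 in all and at most 12, crops included, and the job is handed in when it is done.

```bash
ls; mkdir -p pics; python3 - <<'E'
from cell import bot
import cv2,numpy as np
for c in ["top","side"]:
    im=bot.camera(c); cv2.imwrite(f"pics/{c}0.png",im[:,:,::-1])
    k=bot.calibration(c); print(c,np.round(k["mtx"],1).tolist(),np.round(k["extrinsics"],4).tolist())
    for t in ["feed_fixture","lever_handle","thumb_blade","specimen","level","feeler_gauge","test_block"]:
        print(t,[(np.round(d["bbox"]).astype(int).tolist(),round(d["confidence"],2)) for d in bot.search_frame(c,t)])
print(np.round(bot.calibration("wrist")["hand_eye"],4).tolist(),bot.read_tool_rot(),bot.read_clock(),bot.grip_depth)
E
```

```text
pics
top [[448.2, 0.0, 277.1], [0.0, 448.2, 216.0], [0.0, 0.0, 1.0]] [[-0.005, -0.9999, 0.01, 0.0828], [-0.987, 0.0034, -0.1607, 0.5094], [0.1607, -0.0106, -0.9869, 0.8446], [0.0, 0.0, 0.0, 1.0]]
feed_fixture [([272, 190, 66, 44], 0.67), ([82, 159, 118, 72], 0.66)]
lever_handle [([273, 194, 40, 41], 0.55), ([83, 163, 80, 56], 0.55)]
thumb_blade [([153, 177, 16, 30], 0.74), ([314, 206, 17, 12], 0.54)]
specimen [([256, 254, 20, 20], 0.69), ([302, 265, 7, 9], 0.53), ([295, 209, 18, 18], 0.46)]
level [([359, 228, 25, 22], 0.69)]
feeler_gauge [([350, 196, 43, 16], 0.73)]
test_block [([235, 174, 30, 34], 0.59)]
side [[493.7, 0.0, 287.7], [0.0, 493.7, 215.5], [0.0, 0.0, 1.0]] [[-0.8291, -0.5591, 0.0012, 0.4721], [-0.3611, 0.5337, -0.7647, 0.2131], [0.4269, -0.6344, -0.6444, 0.789], [0.0, 0.0, 0.0, 1.0]]
feed_fixture [([271, 192, 61, 58], 0.66), ([126, 261, 111, 112], 0.65), ([306, 190, 19, 18], 0.22)]
lever_handle [([282, 210, 27, 40], 0.59), ([133, 286, 33, 84], 0.57), ([296, 221, 16, 16], 0.16)]
thumb_blade [([305, 190, 20, 20], 0.72), ([183, 260, 25, 32], 0.6)]
specimen [([312, 262, 29, 29], 0.81), ([286, 209, 23, 42], 0.69), ([299, 219, 13, 14], 0.64)]
level [([345, 201, 22, 14], 0.52)]
feeler_gauge [([317, 182, 21, 23], 0.64)]
test_block [([232, 244, 33, 25], 0.95)]
[[1.0, 0.0003, 0.0, 0.001], [0.0, -0.2578, 0.9662, -0.1428], [0.0002, -0.9662, -0.2578, 0.0649], [0.0, 0.0, 0.0, 1.0]] [ 0.59069604 -0.59068656  0.38869491 -0.38869505] 0.8 0.0187
```

```bash
python3 - <<'E'
import cv2,numpy as np
a=cv2.imread("pics/top0.png")[150:290,215:415]; b=cv2.imread("pics/side0.png")[150:290,215:415]
cv2.imwrite("pics/c0.png",np.vstack([cv2.resize(x,None,fx=2.1,fy=2.1,interpolation=cv2.INTER_CUBIC) for x in(a,b)]))
E
```

```text
(no output)
```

View pics/top0.png

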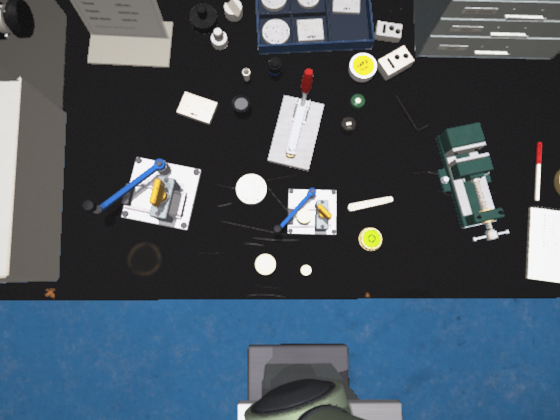

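View pics/c0.png

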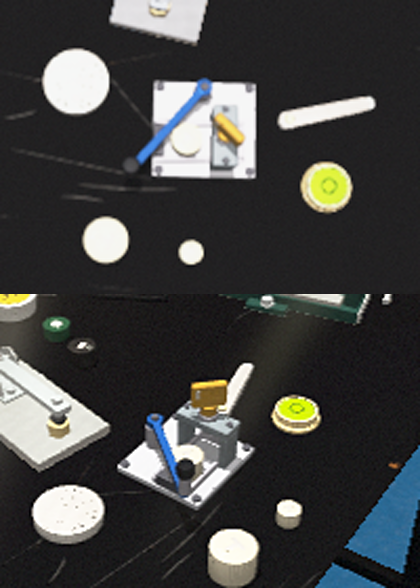

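```bash
cat > h.py <<'E'
from cell import bot
import numpy as np, cv2
from scipy.spatial.transform import Rotation as R
def q(psi):  # tool down, jaw axis (tool x) at yaw psi
    c,s=np.cos(psi),np.sin(psi)
    x=R.from_matrix(np.array([[c,0,-s],[s,0,c],[0,-1,0]])).as_quat()
    return [x[3],x[0],x[1],x[2]]
def wrist_ext(p,o):
    T=np.eye(4); T[:3,:3]=R.from_quat([o[1],o[2],o[3],o[0]]).as_matrix(); T[:3,3]=p
    return np.linalg.inv(T@bot.calibration("wrist")["hand_eye"])
def ray(K,E,uv,z):
    d=E[:3,:3].T@np.linalg.solve(K,[uv[0],uv[1],1]); c=-E[:3,:3].T@E[:3,3]
    return c+d*(z-c[2])/d[2]
def proj(K,E,P):
    c=np.atleast_2d(P)@E[:3,:3].T+E[:3,3]; u=c@K.T; return u[:,:2]/u[:,2:]
E
python3 - <<'E'
from h import *
k=bot.calibration("top"); 
C=[ray(k["mtx"],k["extrinsics"],u,.008) for u in [(287.4,189),(336.4,189.5),(336.4,234.8),(287.4,234.8)]]
print(np.round(C,3)); m=np.mean(C,0)
for t,u in dict(screw=(323,211),level=(371,239),fg1=(350,207),fg2=(392,199),tb=(251,189),spec2=(265,264)).items(): print(t,np.round(ray(k["mtx"],k["extrinsics"],u,.08 if t=="screw" else .013),3))
o=bot.read_tool_rot(); print(R.from_quat([o[1],o[2],o[3],o[0]]).as_matrix().round(2).tolist())
for psi in (-np.pi/2,0,np.pi/2,np.pi): 
    s=bot.solve_ik([m[0]-.07,m[1],.22],q(psi)); print(psi,s)
bot.move_pose([m[0]-.07,m[1],.22],q(-np.pi/2))
p,o=bot.read_position(),bot.read_tool_rot(); im=bot.camera("wrist"); cv2.imwrite("pics/w1.png",im[:,:,::-1]); np.savez("w1.npz",p=p,o=o)
K=bot.calibration("wrist")["mtx"]; print(K.tolist(),p,bot.read_clock(),proj(K,wrist_ext(p,o),C))
for t in ["thumb_blade","specimen","lever_handle","feed_fixture"]: print(t,[(np.round(d["bbox"]).tolist(),round(d["confidence"],2)) for d in bot.search_frame("wrist",t)])
E
```

```text
[[ 0.572  0.059  0.008]
 [ 0.57  -0.043  0.008]
 [ 0.476 -0.04   0.008]
 [ 0.476  0.059  0.008]]
screw [ 0.513 -0.006  0.08 ]
level [ 0.466 -0.11   0.013]
fg1 [ 0.532 -0.069  0.013]
fg2 [ 0.549 -0.156  0.013]
tb [0.571 0.134 0.013]
spec2 [0.417 0.105 0.013]
[[0.4, 0.0, 0.92], [-0.92, 0.0, 0.4], [-0.0, -1.0, 0.0]]
-1.5707963267948966 [-0.14384626  0.15703407 -0.44748339  0.96627887  0.          2.99774639]
0 [-0.14384626  0.15703407 -0.44748339  0.96627887  0.          1.42695007]
1.5707963267948966 [-0.14384626  0.15703407 -0.44748339  0.96627887  0.         -0.14384626]
3.141592653589793 [-0.14384626  0.15703407 -0.44748339  0.96627887  0.         -1.71464259]
[[307.6784299746702, 0.0, 278.71341259757145], [0.0, 307.6784299746702, 208.1911270349227], [0.0, 0.0, 1.0]] [0.45378071 0.00806686 0.22004472] 2.8833 [[230.41514713  75.32661708]
 [325.25768786  76.61524414]
 [319.95014351 164.98895492]
 [233.10040431 164.71632694]]
thumb_blade [([282.0, 121.0, 31.0, 30.0], 0.88)]
specimen [([176.0, 197.0, 41.0, 39.0], 0.9), ([246.0, 116.0, 32.0, 32.0], 0.74), ([257.0, 214.0, 19.0, 21.0], 0.51)]
lever_handle [([193.0, 76.0, 91.0, 100.0], 0.93)]
feed_fixture [([192.0, 75.0, 133.0, 104.0], 0.9), ([0.0, 21.0, 60.0, 132.0], 0.69)]
```

View pics/w1.png

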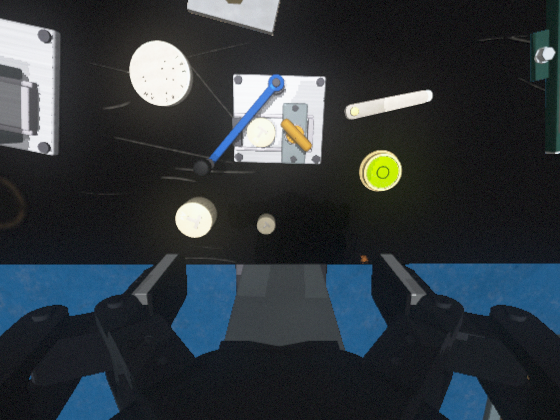

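```bash
python3 - <<'E'
from h import *
bot.move_linear([.435,.01,.13],.2)
p,o=bot.read_position(),bot.read_tool_rot(); im=bot.camera("wrist"); np.savez("w2.npz",p=p,o=o,im=im)
print(p,bot.read_clock())
cv2.imwrite("pics/w2.png",cv2.resize(im[20:220,170:370,::-1],None,fx=3,fy=3,interpolation=cv2.INTER_CUBIC))
E
```

```text
[0.43562937 0.00982702 0.13054031] 3.7417
```

View pics/w2.png

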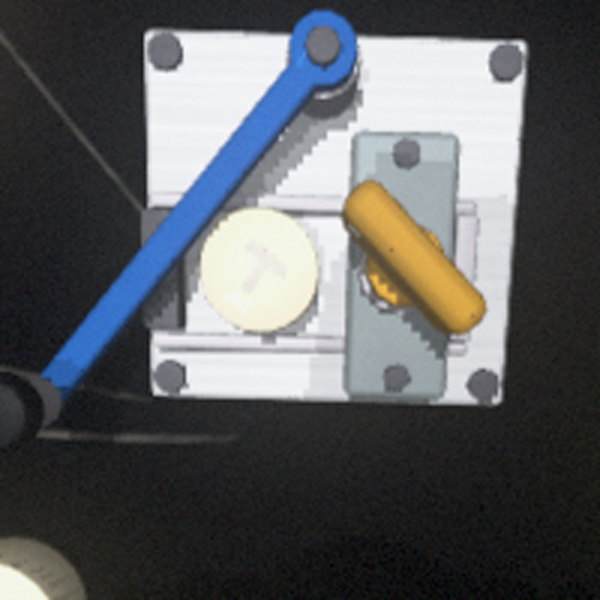

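```bash
python3 - <<'E'
from h import *
from scipy.optimize import least_squares
d=np.load("w2.npz"); K=np.array(bot.calibration("wrist")["mtx"]); E=wrist_ext(d["p"],d["o"])
px=np.array([(145,29),(527,41),(501,405),(152,397),(322,45)])/3+[170,20]
F=np.array([(60,66,8),(60,-34,8),(-34,-34,8),(-34,66,8),(48,19,43)])/1e3
def W(v,P): return np.c_[P@R.from_euler("z",v[2]).as_matrix().T+[v[0],v[1],0]]
f=lambda v:(proj(K,E,W(v,F))-px).ravel()
r=least_squares(f,[.51,0,0]); print(r.x,r.fun.round(1).reshape(-1,2).tolist())
a,b=[ray(K,E,np.array(u)/3+[170,20],.092) for u in [(352,188),(480,325)]]
ang=np.arctan2(*(a-b)[1::-1]); print("blade ends",a,b,"len",np.linalg.norm(a-b),"mid",(a+b)/2,"theta",ang-r.x[2])
L=np.array([(-33,87,75),(-58,19,75),(0,0,93)])/1e3; print(W(r.x,L)); 
k=bot.calibration("top"); print("top corner check",proj(np.array(k["mtx"]),np.array(k["extrinsics"]),W(r.x,F)).round(1).tolist())
print("knob/sc px crop",((proj(K,E,W(r.x,L))-[170,20])*3).round())
np.save("fix.npy",r.x)
E
```

```text
[ 0.51161436 -0.00816767 -0.02563371] [[-1.0, -0.3], [0.8, -0.6], [0.4, 0.5], [-0.5, 0.2], [0.3, 0.4]]
blade ends [0.52408389 0.00409681 0.092     ] [ 0.49975975 -0.02042847  0.092     ] len 0.03454204921816059 mid [ 0.51192182 -0.00816583  0.092     ] theta 0.8151494496884002
[[ 0.48085509  0.07964957  0.075     ]
 [ 0.4541204   0.01231268  0.075     ]
 [ 0.51161436 -0.00816767  0.093     ]]
top corner check [[288.5, 188.2], [336.8, 189.3], [336.8, 234.4], [287.8, 233.3], [312.7, 190.8]]
knob/sc px crop [[ -6. 416.]
 [310. 538.]
 [418. 259.]]
```

```bash
cat >> h.py <<'E'
fx=np.load("fix.npy"); Rz=R.from_euler("z",fx[2]).as_matrix()
def W(P): return Rz@np.array(P)+[fx[0],fx[1],0]
PIV=W([.048,.019,0]); PHI=np.arctan2(.068,-.081)+fx[2]
def lever(a,d=.0235,z=.052):
    ph=PHI+a; t=np.array([-np.sin(ph),np.cos(ph),0])
    h=PIV+.106*np.array([np.cos(ph),np.sin(ph),0])
    p=h-t*d; p[2]=z
    return p,q(np.arctan2(t[1],t[0])+np.pi),t
E
python3 - <<'E'
from h import *
bot.set_gripper(0)
p,o,t=lever(0,.045,.14); bot.move_pose(p,o)
p,o,t=lever(0,.045); bot.move_linear(p,.2)
f0=np.array(bot.read_ft_force()); print(f0, bot.read_clock())
hit=False
for a in list(np.arange(-.05,.56,.1))+list(np.arange(.59,.9,.03)):
    p,o,t=lever(a)
    hit=bot.move_linear(p,.08 if a<.56 else .03,rotation=o,until_force=None if a<.56 else 7)
    f=np.array(bot.read_ft_force())-f0
    print(round(a,2),hit,"along t %.1f"%(f@t),f.round(1),(np.array(bot.read_position())-p).round(4))
    if hit or f@t<-12: break
print(bot.read_clock())
im=bot.camera("wrist"); s=bot.camera("side")
v=np.hstack([im[:420,100:500,::-1],cv2.resize(s[150:290,230:363,::-1],(400,420),interpolation=cv2.INTER_CUBIC)]); cv2.imwrite("pics/l1.png",v)
E
```

```text
[ 1.07092398  0.50103134 -0.15922661] 6.9917
-0.05 False along t 0.8 [-0.8 -0.3  0.3] [ 0.0002 -0.0004  0.0009]
0.05 False along t -1.4 [0.1 1.7 0.1] [0.0008 0.0003 0.0006]
0.15 False along t -0.7 [-0.8  1.3 -0.1] [0.0005 0.0005 0.0002]
0.25 False along t -1.3 [-0.6  1.8  0.2] [0.0004 0.0005 0.0001]
0.35 False along t -3.1 [ 0.5  3.1 -1.1] [0.0003 0.0005 0.    ]
0.45 False along t -2.4 [-0.5  2.7 -0.1] [0.0002 0.0005 0.    ]
0.55 False along t -3.4 [ 0.1  3.4 -0.3] [0.0002 0.0005 0.    ]
0.59 False along t -3.1 [ 0.4  3.1 -0.5] [ 0.0002  0.0004 -0.    ]
0.62 False along t -3.5 [-0.2  3.5 -1.5] [0.0002 0.0002 0.    ]
0.65 False along t -3.1 [-0.8  3.2 -0.5] [0.0002 0.0001 0.    ]
0.68 False along t -4.2 [ 0.8  4.1 -1.5] [0.0001 0.0001 0.    ]
0.71 False along t -6.7 [ 1.1  6.7 -1.3] [0.0003 0.001  0.    ]
0.74 True along t -5.4 [0.4 5.4 3. ] [ 0.0005  0.0046 -0.    ]
10.575
```

View pics/l1.png

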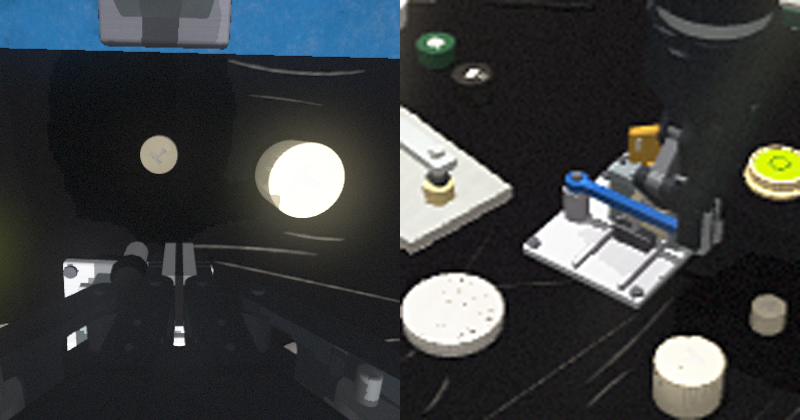

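```bash
python3 - <<'E'
from h import *
f0=np.array([1.07,.5,-.16])
for a in (.72,.74,.76):
    p,o,t=lever(a); hit=bot.move_linear(p,.03,rotation=o); bot.wait(.15)
    f=np.array(bot.read_ft_force())-f0; print(a,hit,f.round(1),(np.array(bot.read_position())-p).round(4))
    if f[1]>13: break
bot.wait(.2)
for a in (.6,.45,.3,.15,0,-.1):
    p,o,t=lever(a); bot.move_linear(p,.1,rotation=o)
    if a==.45:
        im=bot.camera("side"); cv2.imwrite("pics/l2.png",im[:,:,::-1])
p,o,t=lever(-.1,.045); bot.move_linear(p,.15)
print(np.array(bot.read_ft_force())-f0)
p[2]=.16; bot.move_linear(p,.25)
bot.set_gripper(.75)
p=np.array([.435,.01,.16]); bot.move_pose(p,q(np.pi/2-.03)); bot.wait(.1)
p=W([0,0,.18])+Rz@[.085,0,0]; bot.move_linear(p,.25)
p,o=bot.read_position(),bot.read_tool_rot(); im=bot.camera("wrist"); np.savez("w3.npz",p=p,o=o,im=im)
K=bot.calibration("wrist")["mtx"]; u=proj(K,wrist_ext(p,o),W([0,0,.05]))[0]; print(u,p,bot.read_clock())
s=bot.camera("side")
l,t0=[int(np.clip(u[i]-70,0,m)) for i,m in((0,420),(1,280))]; print(l,t0)
cv2.imwrite("pics/v3.png",np.hstack([cv2.resize(im[t0:t0+140,l:l+140,::-1],(420,420)),cv2.resize(s[150:290,230:363,::-1],(380,420),interpolation=cv2.INTER_CUBIC)]))
E
```

```text
0.72 False [ 0.4  8.5 -1.6] [0.0004 0.0018 0.0001]
0.74 False [ 1.6 13.6 -0.4] [0.0005 0.0034 0.0001]
[-1.0264885   0.49429149  0.07219848]
[278.91286982 103.08821757] [ 0.59535913 -0.00986497  0.17917354] 16.975
208 33
```

View pics/v3.png

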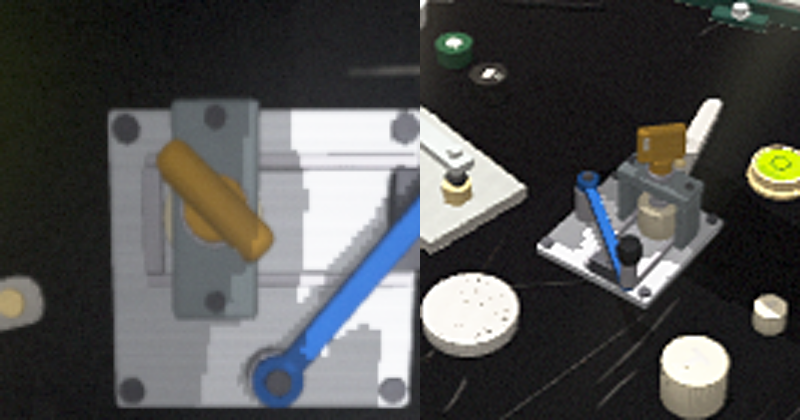

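```bash
python3 - <<'E'
from h import *
k=bot.calibration("side"); K,E=np.array(k["mtx"]),np.array(k["extrinsics"])
print("nest top/bot side crop px",[((proj(K,E,W([0,0,z]))[0]-[230,150])*[380/133,3]).round().tolist() for z in(.008,.03)])
th=.815; psi=th+fx[2]+np.pi/2
bot.set_gripper(.5)
bot.move_pose(W([0,0,.15]),q(psi))
bot.move_linear(W([0,0,.067]),.12,until_force=10)
m0=np.array(bot.read_moment()); f0=np.array(bot.read_ft_force())
bot.set_gripper(0,60); bot.wait(.2)
print("grip",bot.read_gripper_width(),(np.array(bot.read_ft_force())-f0).round(1),(np.array(bot.read_moment())-m0).round(3),np.array(bot.read_position()).round(4),bot.read_clock())
j0=np.array(bot.read_joint_positions()); print(j0.round(3))
t=th
while t>-.25:
    t-=.1 if t>.2 else .04
    j=j0.copy(); j[5]+=th-t; bot.goto_joints(j)
    m=np.array(bot.read_moment())-m0; jr=bot.read_joint_positions()
    print(round(t,2),m.round(3),(np.array(bot.read_ft_force())-f0).round(1),round(th-(jr[5]-j0[5]),3))
    if abs(m[2])>.4: break
bot.wait(.25); print((np.array(bot.read_moment())-m0).round(3),bot.read_gripper_width(),bot.read_clock())
np.savez("s.npz",j0=j0,th=th,t=t,m0=m0,f0=f0)
im=bot.camera("side"); w=bot.camera("wrist")
cv2.imwrite("pics/s1.png",np.hstack([cv2.resize(w[150:420,160:400,::-1],(400,450)),cv2.resize(im[150:290,230:363,::-1],(400,450),interpolation=cv2.INTER_CUBIC)]))
E
```

```text
nest top/bot side crop px [[238.0, 223.0], [240.0, 198.0]]
grip 0.08952019284573924 [-5.3  3.6 13.1] [ 0.906  1.068 -0.036] [ 0.5115 -0.0071  0.0688] 19.6333
[-0.16   0.43  -0.508  0.633  0.002 -0.949]
0.71 [ 0.248  0.257 -0.051] [-1.6  0.5  1.3] 0.717
0.61 [ 0.305  0.358 -0.016] [-1.8  0.1  3.3] 0.619
0.52 [ 0.461  0.452 -0.071] [-2.5  1.6  4. ] 0.519
0.42 [ 0.503  0.427 -0.042] [-2.9  1.7  4.5] 0.42
0.32 [ 0.615  0.493 -0.035] [-2.7  2.7  5.6] 0.32
0.22 [ 0.6    0.427 -0.058] [-3.6  1.9  5.4] 0.221
0.12 [ 0.788  0.469 -0.031] [-3.4  3.1  4.9] 0.121
0.08 [ 0.828  0.443 -0.022] [-1.8  3.2  4.1] 0.079
0.04 [ 0.965  0.418 -0.002] [-2.6  2.7  5. ] 0.037
-0.0 [ 1.007  0.365 -0.057] [-2.2  4.4  4.2] -0.003
-0.04 [1.001 0.326 0.568] [-2.5  3.8  4. ] -0.041
[0.975 0.351 0.535] 0.08871426928125173 22.6333
```

View pics/s1.png

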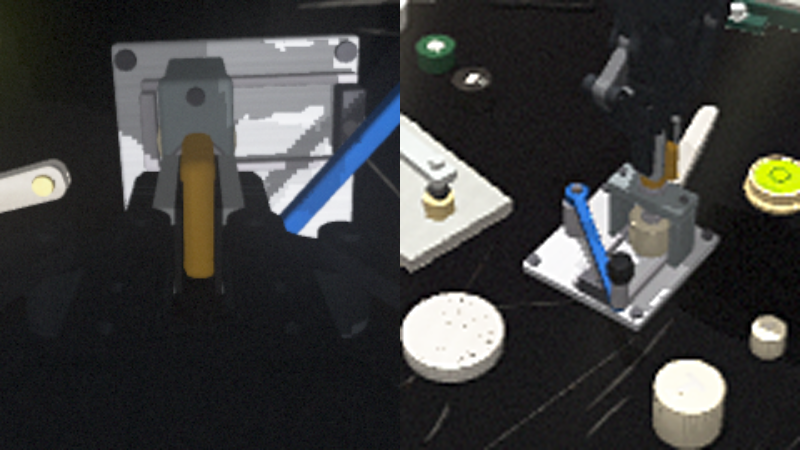

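```bash
python3 - <<'E'
from h import *
s=np.load("s.npz"); j0=s["j0"]; th=float(s["th"])
for t in (.25,.6,1.0,1.3,1.56):
    j=j0.copy(); j[5]+=th-t; bot.goto_joints(j)
    print(t,(np.array(bot.read_moment())-s["m0"]).round(3),(np.array(bot.read_ft_force())-s["f0"]).round(1),round(th-(bot.read_joint_positions()[5]-j0[5]),3))
bot.wait(.3); print(bot.read_gripper_width(),bot.read_clock(),np.round(bot.read_joint_vel(),3))
im=bot.camera("side"); w=bot.camera("wrist")
cv2.imwrite("pics/s2.png",np.hstack([cv2.resize(w[150:420,160:400,::-1],(400,450)),cv2.resize(im[150:290,230:363,::-1],(400,450),interpolation=cv2.INTER_CUBIC)]))
E
```

```text
0.25 [1.069 0.51  0.056] [-2.2  3.1  6.1] 0.252
0.6 [1.088 0.561 0.078] [-3.2  4.   7.5] 0.602
1.0 [1.043 0.652 0.053] [-3.1  3.5  7.6] 1.002
1.3 [0.946 0.754 0.045] [-4.   4.3  9.1] 1.302
1.56 [0.985 0.855 0.051] [-3.9  2.8  9.6] 1.562
0.0925717903735319 25.0583 [ 0.001  0.002  0.001 -0.001  0.001 -0.001]
```

View pics/s2.png

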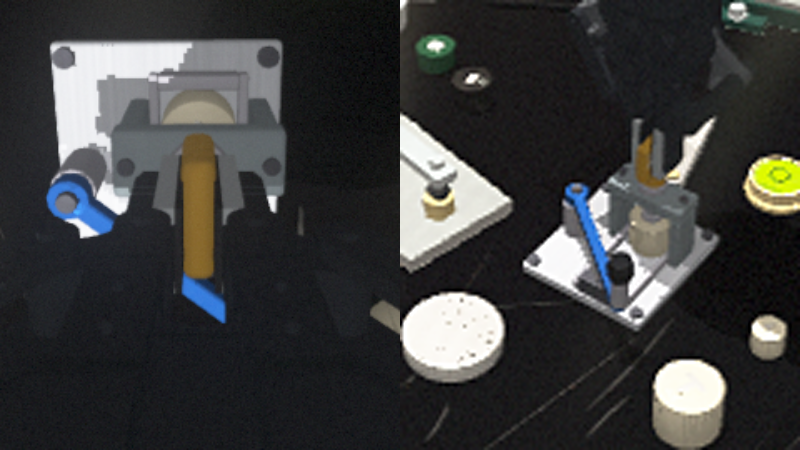

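The picture shows the wing at about (198, 205), held between the pads and a quarter turn from its seat. The specimen is upright under the screw at about (648, 230). The lever is at rest, with its knob at about (620, 268), so I'm handing in.

```bash
python3 -c "
from cell import bot
bot.close_job()"
```

```text
the job is handed in; nothing more can be done
```

The job is done and handed in at about 25 s on the robot clock, well under the 58 s limit. The hand-in reports no verdict, so what follows rests on my own checks.

- **Lever:** I pushed it with closed fingers around to its stop. The force rose from about 4 N to 13.6 N, which showed it had reached the stop. I then followed it back and moved the fingers clear, and it looked at rest in the pictures taken afterwards.
- **Specimen:** In the side view it stands upright where the calibration puts the nest, to within a few pixels.
- **Thumbscrew:** I gripped the wing at about 60 N and turned it clockwise. The torque jumped from about 0.05 to 0.57 N m at an estimated angle of −0.04 rad, so it seated. I then backed it off to a reading of 1.56 rad.
- **At hand-in:** The fingers still held the wing (gripper opening 0.093), and the arm was not moving.
- **Bystanders:** The level and feeler gauge look unmoved in the pictures. The test block also looks unmoved. I did not measure any of the three.

Two readings were not clean. A steady side moment of about 1 N m and an upward force of about 10 N remained on the tool while gripping. The force grew as the screw rose, because I did not raise the arm to follow it. Both are far below the limits.

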